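# Dry the parts brush bristles up over the drip tray

## Task

The parts-cleaning brush has been left standing on its bristles in the wide wash tin. Turn it end for end and stand it handle down in the tall narrow pot in the drip tray, keeping hold of it until the end of its handle is down at the bottom of the pot (do not drop it in), then let go so that it leans on the side of the rim towards the middle of the tray, with its bristles hanging over the tray and not over the bench. Leave the pot and the wash tin standing where they are, and do not disturb the other things on the bench.

Things in the scene. Friction and masses are not known exactly. Their poses are not given: they have to be found in the camera images.
- brush: flat parts-cleaning brush, 200 mm long, 65 to 110 g: round wooden handle 128 mm long, 16 to 17 mm thick, then a steel ferrule 40 mm wide and 18 mm thick, then stiff black bristles 42 mm long, 37 x 16 mm. Origin: free end of the handle; z along the brush towards the bristles, y across its 40 mm width, x square to its flat faces. Starts bristles down in the wash tin, leaning about 40 degrees on its rim
- ferrule (a point): middle of the brush's steel ferrule (30 mm long, 40 x 18 mm), on the axis, 143 mm from the handle's end; axes as the brush's. Centre of mass about 102 mm from the handle's end. Laid on its flat side on the bench the brush lies steady, its axis 9 mm above the bench
- bristle_tip (a point): middle of the bristles' free end, on the axis, 200 mm from the handle's end. At the start it is down in the tin, and some 85 mm of the handle stick out past the tin's rim
- pot: tall narrow brush pot of dark steel tube, loose, 0.9 kg, 79 mm across and 104 mm high, mouth 71 mm across, inner floor 6 mm above its underside. It stands in the drip tray near one of the tray's ends (either one). Origin: centre of its underside, z up
- tray: narrow drip tray of sheet steel, fixed, 300 mm long, 110 mm wide, 22 mm high, walls and floor 2 mm. Origin: centre of its underside, x along its length, z up. The pot stands 104 mm from its centre at one end, the grease can at the other
- tin: wide wash tin of bright metal, loose, 0.7 kg, 95 mm across and 90 mm high, wall 2.5 mm, floor 4 mm. Origin: centre of its underside, z up
- grease_can: closed round grease can 79 mm across, 64 mm high, at the tray's other end; leave it alone. Origin: centre of its underside
- spanner: spanner 190 mm long lying at the back of the working area; leave it alone. Origin: at its middle
- screwdriver: screwdriver 200 mm long lying to the right of the tin; leave it alone. Origin: at its middle
- bearing: steel bearing ring 62 mm across, 18 mm high, lying at the back of the working area; leave it alone. Origin: centre of its underside
- spray_can: spray can 58 mm across, 188 mm high, at the back; leave it alone. Origin: centre of its underside
- oil_bottle: oil bottle 68 mm across, 200 mm high, at the back; leave it alone. Origin: centre of its underside
There are look-alikes about, which are no part of the job. Leave any yellow look-alike of the pot alone. Of the things like the brush, leave any that is orange; of the rest the smaller one is meant.

How it is judged:
By the outcome, as a careful person would: the job done as asked, in the order asked, and still so for the second after the job is handed in, with the robot touching nothing.
It also fails if it takes over 64 s, if anything falls off the work surface, if the arm or the gripper's body presses on something with over 40 N, if the wrist force passes 120 N, or if a joint passes its speed limit or range.

## Robot

A 6-joint arm with a two-finger parallel gripper is mounted at the origin on the work surface. World frame = base frame: x ahead of the robot, y to its left, z up, the work surface at z = 0. Lengths are in mm, angles in rad, forces in N, time in s.
With the tool pointing down it reaches from about 275 to 825 mm from the base axis. Payload 4.9 kg.
Tool frame: the origin (TCP) lies at the very end of the fingers, on their centre line; the grasp point (between the pads) lies 19 mm behind it; z points along the fingers, y is the direction in which the jaws open and shut (so a half turn about z gives the same grasp; the last joint's range is limited). The gripper opens to 85 mm and grips with 20 to 120 N. Pads are 22 mm wide; open, the fingers measure 114 mm over their backs; the gripper's body (76 mm by 85 mm) begins 54 mm behind the grasp point. The pads swing forward as they close: fully open they stand 13 mm farther back than shut.
Start: joints at [0.977, 0.326, -0.193, 1.052, 0, 1.437], TCP at [244.07, 492.898, 231.281] pointing down, gripper open.
Joint ranges: [-2.65, 2.65], [-0.97, 1.79], [-1.3, 1.35], [-1.93, 2.1], [-1.47, 1.37], [-3.14, 3.14]. Speed limits (rad/s): [2.57, 2.57, 3.14, 3.14, 3.14, 3.14].

## Interface

Orientations are given as [roll, pitch, yaw] about the fixed x, y, z axes, in that order (R = Rz(yaw) Ry(pitch) Rx(roll)).
In Python, from bench import bot, solve_ik, imaging gives the robot as it stands. Calls block until the motion is done:
- bot.move_ptp(position, orientation): joint-space move of the TCP to a pose.
- bot.movel(position, rot=None, max_speed=150, threshold=None): straight line of the TCP; rot=None keeps the orientation; max_speed is the mean speed in mm/s. With threshold (N) it stops when the force on the tool has changed by that much, and returns True; else False.
- bot.move_j(angles): joint-space move.
- bot.grip(opening, effort=None): opening from 0.0 (shut) to 1.0 (fully open); effort is the grip in N (None keeps the last); returns when the fingers have stopped.
- bot.dwell(seconds).
- solve_ik(position, orientation): joint angles nearest the present ones, or None.
- bot.get_state(): the state.
- imaging.capture(name): name is "side" or "top" or "wrist"; returns the picture (420x560x3 uint8, blue, green, red); there is no depth.
- imaging.camera_model(name): a dict with "K" (3x3 intrinsics, pixels), "position" and "rotation" of the camera in the world. Camera axes: x right, y up, looking along -z (the intrinsics and any distortion apply to the point x, -y, -z); pixel columns grow to the right and rows downward; lengths in mm; the calibration is good to about 2 mm. The wrist camera is an equidistant fisheye: a pixel r from the principal point sees the ray r / f radians off the axis. A picture is of the moment at which its call begins: read the wrist's pose just before it. camera_model takes no time and is no camera call; for the wrist camera it gives the pose at the moment of the call.
A pose or a line that the arm cannot do raises bot.IKError and nothing moves.
- bot.sign_off(): hands the job in, once; it reports no verdict.
The state is a dict: "t": time; "qpos": joint angles; "joint_velocities": joint speeds; "effort": joint torques, N m; "tcp_pos": TCP position; "orientation": TCP orientation; "contact_force": force on the tool from outside, world axes, zero at the start; "wrist_torque": the same for the moment, N m; "opening": opening from 0.0 (shut) to 1.0 (fully open).
Only numpy, scipy, OpenCV 4.12 (cv2) and the standard library are available. Lean on these libraries where they do the work, as an engineer would, in place of code of your own. Each camera call takes 0.05 s, during which the arm holds its last target.

## Working session

There is one attempt and no reset: what is moved stays moved. The work goes in short steps, each a Python script; the robot and the scene stay as the last script left them, time stands still between calls to the robot, and variables do not carry over. Pictures are saved under pics/ and viewed, and the job is handed in when it is done.

```bash
ls; mkdir -p pics; python3 - <<'E'
from bench import bot, solve_ik, imaging
import cv2
for n in ["side","top","wrist"]:
    m=imaging.camera_model(n); print(n,m)
    cv2.imwrite(f"pics/{n}0.png",imaging.capture(n))
print(bot.get_state())
E
```

```text
pics
side {'K': array([[464.17272547,   0.        , 284.3301029 ],
       [  0.        , 464.17272547, 203.79788696],
       [  0.        ,   0.        ,   1.        ]]), 'position': array([  331.42040051, -1295.696369  ,  1130.9219686 ]), 'rotation': array([ 0.89664484,  0.00415723, -0.12931374])}
top {'K': array([[426.75684224,   0.        , 271.09923219],
       [  0.        , 426.75684224, 210.75559999],
       [  0.        ,   0.        ,   1.        ]]), 'position': array([ 350.09907463,  -19.50897927, 1451.76539402]), 'rotation': array([ 0.09365038,  0.00676992, -1.57311212])}
wrist {'K': array([[325.1922621 ,   0.        , 284.12486128],
       [  0.        , 325.1922621 , 209.81642969],
       [  0.        ,   0.        ,   1.        ]]), 'position': array([176.15266929, 526.46713951, 373.94511715]), 'rotation': array([-0.29650295,  0.00204637,  1.11213996])}
{'t': 0.15, 'qpos': array([ 9.76844759e-01,  3.26758324e-01, -1.93318992e-01,  1.05196691e+00,
       -3.16866154e-05,  1.43659406e+00]), 'joint_velocities': array([ 0.00101546, -0.00388307,  0.00314458, -0.00011728, -0.00043569,
        0.00064293]), 'effort': array([ 1.55024871e-03, -4.43703675e+01,  2.62664992e+01,  1.04234728e-02,
       -1.05344868e-04, -7.24401019e-06]), 'tcp_pos': array([243.81655375, 492.54836891, 230.70339561]), 'orientation': array([-3.14035173e+00, -1.35567395e-04,  2.68184329e+00]), 'contact_force': array([0.1842055 , 0.51055101, 0.69683268]), 'wrist_torque': array([ 0.00783285,  0.03384664, -0.0289519 ]), 'opening': 0.9987839294626677}
```

View pics/side0.png

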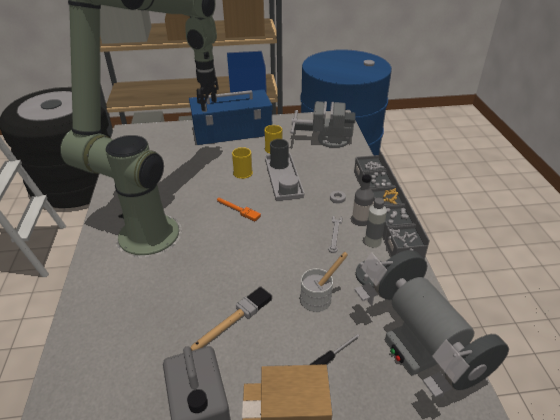

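View pics/top0.png

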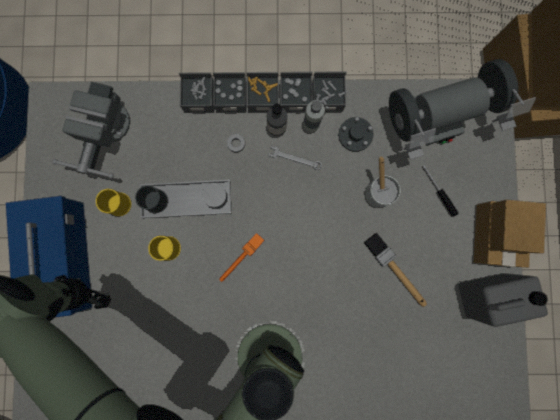

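View pics/wrist0.png

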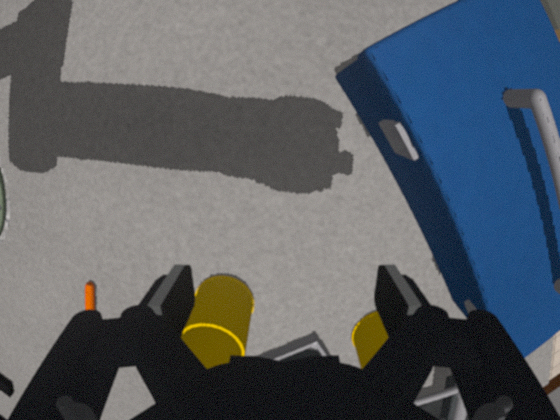

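The side and top views show the same layout:
- The brush is in the tin at top (384,190), with its handle end at about (381,160).
- The dark pot is at (152,199) in the tray, and the grease can is at (217,195).
- The larger brush lies on the bench, and the orange one is at (240,255).

Next I'll zoom in and measure.

```bash
cat > h.py <<'E'
import numpy as np, cv2
from scipy.spatial.transform import Rotation as R
from bench import bot, solve_ik, imaging
def ray(n,uv,m=None):
    m=m or imaging.camera_model(n); K=m["K"]
    x=(uv[0]-K[0,2])/K[0,0]; y=(uv[1]-K[1,2])/K[1,1]
    if n=="wrist":
        r=np.hypot(x,y); s=np.sin(r)/r if r>1e-9 else 1
        d=np.array([x*s,-y*s,-np.cos(r)])
    else: d=np.array([x,-y,-1.])
    d=R.from_euler("xyz",m["rotation"]).apply(d)
    return np.array(m["position"]),d/np.linalg.norm(d)
def onplane(n,uv,z,m=None):
    p,d=ray(n,uv,m); return p+d*(z-p[2])/d[2]
def proj(n,P,m=None):
    m=m or imaging.camera_model(n);K=m["K"]
    c=R.from_euler("xyz",m["rotation"]).inv().apply(np.array(P,float)-m["position"])
    c=np.atleast_2d(c); x,y,z=c[:,0],-c[:,1],-c[:,2]
    if n=="wrist":
        rr=np.hypot(x,y); t=np.arctan2(rr,z); k=t/np.maximum(rr,1e-9); 
    else: k=1/z
    return np.stack([x*k*K[0,0]+K[0,2],y*k*K[1,1]+K[1,2]],1)
def tri(*rays):
    A=np.zeros((3,3));b=np.zeros(3)
    for p,d in rays:
        M=np.eye(3)-np.outer(d,d);A+=M;b+=M@p
    X=np.linalg.solve(A,b)
    return X,[float(np.linalg.norm(np.cross(X-p,d))) for p,d in rays]
def zoom(img,c,hw,f,name):
    x0,y0=c[0]-hw[0],c[1]-hw[1]
    cr=img[y0:c[1]+hw[1],x0:c[0]+hw[0]]
    cv2.imwrite(name,cv2.resize(cr,None,fx=f,fy=f,interpolation=cv2.INTER_CUBIC)); print(name,"origin",x0,y0,"f",f)
E
python3 - <<'E'
from h import *
t=cv2.imread("pics/top0.png");s=cv2.imread("pics/side0.png")
a=np.vstack([cv2.resize(t[150:220,335:435],None,fx=4,fy=4,interpolation=2),cv2.resize(s[245:315,280:380],None,fx=4,fy=4,interpolation=2)])
b=np.vstack([cv2.resize(t[165:235,135:235],None,fx=4,fy=4,interpolation=2),cv2.resize(s[135:205,240:340],None,fx=4,fy=4,interpolation=2)])
cv2.imwrite("pics/z0.png",np.hstack([a,b]))
print(proj("top",[[0,0,0]]),proj("side",[[0,0,0]]))
E
```

```text
[[268.41998737 357.07368289]] [[148.4708973  234.15901374]]
```

View pics/z0.png

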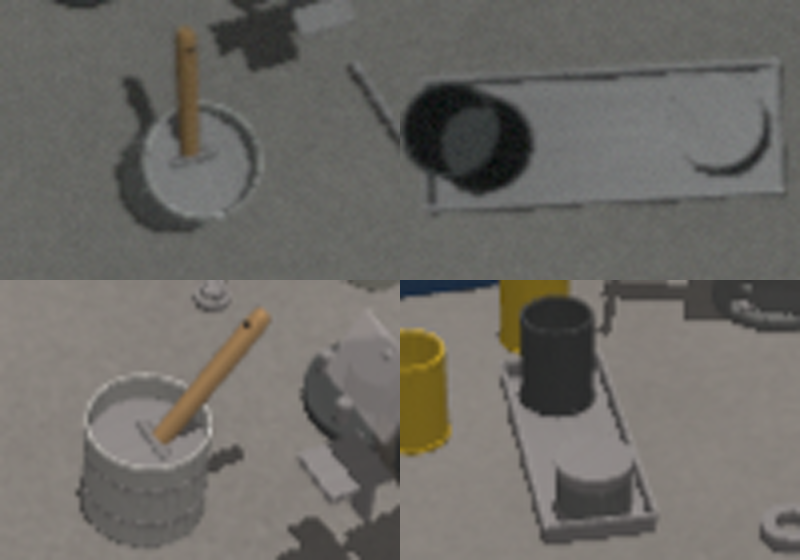

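```bash
python3 - <<'E'
from h import *
def handle(n,box):
    im=cv2.imread(f"pics/{n}0.png"); x0,y0,x1,y1=box
    hsv=cv2.cvtColor(im,cv2.COLOR_BGR2HSV)[y0:y1,x0:x1]
    m=((hsv[...,1]>95)&(hsv[...,0]>5)&(hsv[...,0]<25)).astype(np.uint8)
    nl,lab,st,_=cv2.connectedComponentsWithStats(m); k=1+np.argmax(st[1:,4])
    ys,xs=np.nonzero(lab==k); P=np.stack([xs+x0,ys+y0],1).astype(float)
    c=P.mean(0); u=np.linalg.svd(P-c)[2][0]
    if u[1]>0:u=-u   # toward handle end (up in both)
    s=(P-c)@u
    w=len(P)/(s.max()-s.min()+1)
    return c,u,c+u*(s.max()+.5),c+u*(s.min()-.5),w
T=handle("top",(360,145,410,205));S=handle("side",(300,240,370,300))
print(T);print(S)
E_,r=tri(ray("top",T[2]),ray("side",S[2])); J,r2=tri(ray("top",T[3]),ray("side",S[3]))
print("end",E_,r,"junction",J,r2,"len",np.linalg.norm(E_-J))
# axis from plane intersection
def pl(n,Q):
    p,a=ray(n,Q[2]);_,b=ray(n,Q[3]); return np.cross(a,b)/np.linalg.norm(np.cross(a,b))
u=np.cross(pl("top",T),pl("side",S));u/=np.linalg.norm(u); u*=np.sign(u[2])
print("axis",u,"tilt",np.degrees(np.arccos(u[2])))
# rims: tin & pot by ray from two views: rim centre pixels from zoom (estimates)
for nm,a,b,h in [("tin",(335+202/4,150+158/4),(280+148/4,245+(421-280)/4),90),("pot",None,(240+158/4,135+(319-280)/4),104)]:
    if a: print(nm,tri(ray("top",a),ray("side",b)),onplane("top",a,h))
    print(nm,onplane("side",b,h))
# tray corners top view rim z 22
for p in [(135+30/4+100-100,165+210/4),(135+(782-400)/4,165+190/4),(135+(776-400)/4,165+60/4),(135+30/4,165+80/4)]:
    print("tray",p,onplane("top",p,22))
E
```

```text
(array([381.43478261, 172.8       ]), array([-0.02530696, -0.99967973]), array([381.02212879, 156.49927962]), array([381.83234065, 188.5044045 ]), np.float64(3.5920237502444805))
(array([332.61052632, 268.45789474]), array([ 0.63771202, -0.77027487]), array([345.96769549, 252.32413611]), array([319.44423455, 284.36109778]), np.float64(4.568230515692989))
end [ 635.23651204 -347.61012435  165.01965956] [1.4562260766523294, 1.456226076652306] junction [ 553.17609368 -373.20980042   65.06049954] [0.6984235062232924, 0.6984235062233461] len 131.83735945702716
axis [0.61230298 0.19434926 0.76636377] tilt 39.971527881221554
tin (array([ 544.94920552, -378.29168397,   90.46679766]), [0.5421717288069443, 0.5421717288068301]) [ 545.56312455 -378.46550916   90.        ]
tin [ 544.49268551 -377.92587524   90.        ]
pot [524.16394007 377.50505547 104.        ]
tray (142.5, 217.5) [462.88471174 422.91778019  22.        ]
tray (230.5, 212.5) [478.92097522 126.53328563  22.        ]
tray (229.0, 180.0) [589.56732788 132.35085394  22.        ]
tray (142.5, 185.0) [573.43156104 425.78314932  22.        ]
```

```bash
python3 - <<'E'
from h import *
t=cv2.imread("pics/top0.png");s=cv2.imread("pics/side0.png")
f=lambda im,x,y,w,h:cv2.resize(cv2.convertScaleAbs(im[y:y+h,x:x+w],alpha=1.8),None,fx=8,fy=8,interpolation=2)
cv2.imwrite("pics/z1.png",np.hstack([f(t,130,178,50,50),f(s,262,132,50,50)]))
E
```

```text
(no output)
```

View pics/z1.png

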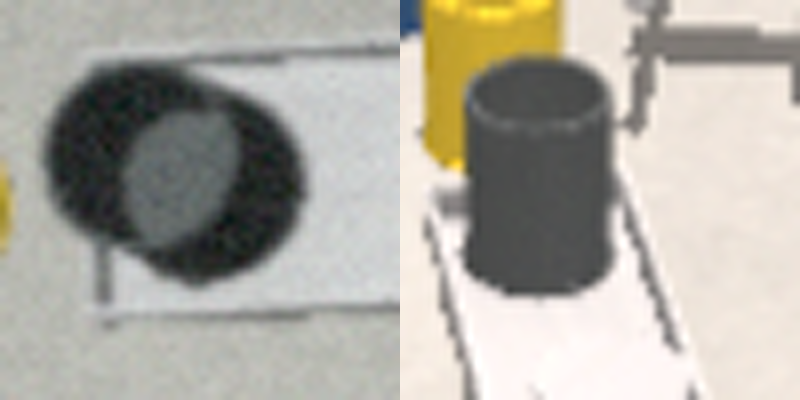

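```bash
cat > plan.py <<'E'
from h import *
nz=lambda v:np.array(v,float)/np.linalg.norm(v)
def rpy(zt,yt):
    zt=nz(zt);yt=np.array(yt,float);yt=nz(yt-zt*(yt@zt));x=np.cross(yt,zt)
    return R.from_matrix(np.stack([x,yt,zt],1)).as_euler("xyz")
up=np.array([0,0,1.])
END=np.array([634.5,-348.,164.]); U=nz([.617,.194,.762])
AZ=nz([U[0],U[1],0]); EH=np.cross(up,AZ)
s,c=np.hypot(U[0],U[1]),U[2]
T1=c*AZ-s*up
POT=np.array([521.5,379.5,0.]); L=nz([.054,-.9985,0]); EL=np.cross(up,L)
def q(p,o): 
    try:
        r=solve_ik(list(p),list(o)); return None if r is None else np.round(r,2)
    except Exception as e: return str(e)
E
python3 - <<'E'
from plan import *
print("pot rim top", onplane("top",(148.1,198.6),106), onplane("side",(329.5-50+0.0,144.5),106))
print(tri(ray("top",(148.1,198.6)),ray("side",(262+(540-400)/8,132+95/8))))
for sg in (1,-1):
    o=rpy(T1,sg*EH); G=END-47*U
    print("sg",sg,"grasp",q(G+10*T1,o),"pre",q(G-80*T1,o),"lift",q(G+10*T1+[0,0,130],o))
    # lay : tool x = -sg*u ; u=-L direction
    # brush u = -L => tool x = sg*L ; y = z x x
    z=-up; x=sg*L; y=np.cross(z,x)
    for X,Y in [(440,-40),(440,0),(400,-60),(470,-20)]:
        print(" lay",X,Y,q([X,Y,2],rpy(z,y)))
    # second grasp, both
    for al in (20,30,40):
        a=np.radians(al); zt=-L*np.sin(a)-up*np.cos(a)
        for th in (24,):
            b=np.radians(th); d=L*np.sin(b)+up*np.cos(b)
            # rotate: brush L-> d : rotation in plane; tool z angle from d =90+al
            ang=b+np.pi/2+a; zf=L*np.sin(ang)+up*np.cos(ang)
            tip=POT-L*17+up*(8+8.25*np.sin(b)); F=tip+143*d
            print(" al",al,"g2",q(np.array([430,-90,10])+0*zt,rpy(zt,sg*EL)),"fin",F.round(),q(F+8*zf,rpy(zf,sg*EL)),"pre",q(F+8*zf+120*d,rpy(zf,sg*EL)))
E
```

```text
pot rim top [516.53059314 380.63133505 106.        ] [524.03104413 376.23754102 106.        ]
(array([520.5540515 , 380.5361639 , 106.10644398]), [4.011149558403432, 4.011149558403454])
sg 1 grasp [-0.95  0.56 -0.49  0.18  0.81 -1.11] pre [-1.07  0.45 -0.47  0.43  0.85 -1.27] lift [-0.95  0.39 -0.36  0.47  0.81 -1.11]
 lay 440 -40 [-0.26  0.45 -0.74  0.38  0.   -1.88]
 lay 440 0 [-0.17  0.44 -0.75  0.38  0.   -1.79]
 lay 400 -60 [-0.33  0.4  -0.83  0.34  0.   -1.96]
 lay 470 -20 [-0.2   0.48 -0.67  0.42  0.   -1.82]
 al 20 g2 [-0.57  0.54 -0.6   0.64  0.28  0.91] fin [524. 338. 142.] [ 0.72  1.    0.48  1.63 -0.6   2.42] pre [ 0.67  0.84  0.44  1.71 -0.63  2.37]
 al 30 g2 [-0.65  0.64 -0.5   0.79  0.39  0.79] fin [524. 338. 142.] [ 0.68  0.87  0.32  1.43 -0.5   2.3 ] pre [ 0.62  0.72  0.33  1.55 -0.52  2.24]
 al 40 g2 [-0.71  0.75 -0.39  0.95  0.48  0.67] fin [524. 338. 142.] [ 0.63  0.75  0.18  1.26 -0.38  2.2 ] pre [ 0.57  0.62  0.22  1.41 -0.39  2.13]
sg -1 grasp [-0.95  0.56 -0.49  0.18  0.81  2.04] pre [-1.07  0.45 -0.47  0.43  0.85  1.87] lift [-0.95  0.39 -0.36  0.47  0.81  2.04]
 lay 440 -40 [-0.26  0.45 -0.74  0.38  0.    1.26]
 lay 440 0 [-0.17  0.44 -0.75  0.38  0.    1.35]
 lay 400 -60 [-0.33  0.4  -0.83  0.34  0.    1.18]
 lay 470 -20 [-0.2   0.48 -0.67  0.42  0.    1.32]
 al 20 g2 [-0.57  0.54 -0.6   0.64  0.28 -2.23] fin [524. 338. 142.] [ 0.72  1.    0.48  1.63 -0.6  -0.72] pre [ 0.67  0.84  0.44  1.71 -0.63 -0.78]
 al 30 g2 [-0.65  0.64 -0.5   0.79  0.39 -2.35] fin [524. 338. 142.] [ 0.68  0.87  0.32  1.43 -0.5  -0.84] pre [ 0.62  0.72  0.33  1.55 -0.52 -0.9 ]
 al 40 g2 [-0.71  0.75 -0.39  0.95  0.48 -2.47] fin [524. 338. 142.] [ 0.63  0.75  0.18  1.26 -0.38 -0.95] pre [ 0.57  0.62  0.22  1.41 -0.39 -1.01]
```

Top view, side view and the text all agree: handle tilt is 39.97°, the tin rim measures 90.5 mm and the pot rim about 106 mm (104 plus the tray floor). I'll move to a pre-grasp and check it with the wrist camera.

```bash
python3 - <<'E'
from plan import *
o=rpy(T1,-EH); G=END-47*U
bot.move_ptp([400,100,380],rpy(-up,[.3,1,0]) if 0 else [np.pi,0,bot.get_state()["orientation"][2]-0.9])
bot.move_ptp(list(G-120*T1),list(o))
m=imaging.camera_model("wrist"); im=imaging.capture("wrist"); cv2.imwrite("pics/w1.png",im)
print(m, bot.get_state()["tcp_pos"],bot.get_state()["t"],bot.get_state()["contact_force"])
print(proj("wrist",[END,END-128*U,END-47*U],m))
E
```

```text
{'K': array([[325.1922621 ,   0.        , 284.12486128],
       [  0.        , 325.1922621 , 209.81642969],
       [  0.        ,   0.        ,   1.        ]]), 'position': array([ 460.729758  , -401.17534322,  356.37453519]), 'rotation': array([ 5.68378877e-01, -1.26372445e-04, -1.26319445e+00])} [ 519.02509483 -383.58708322  206.36189586] 3.7667 [ 0.29969629 -0.78927521  0.26955966]
[[286.48513825 148.50933102]
 [285.89475823 287.77159543]
 [286.28017441 204.26353763]]
```

View pics/w1.png

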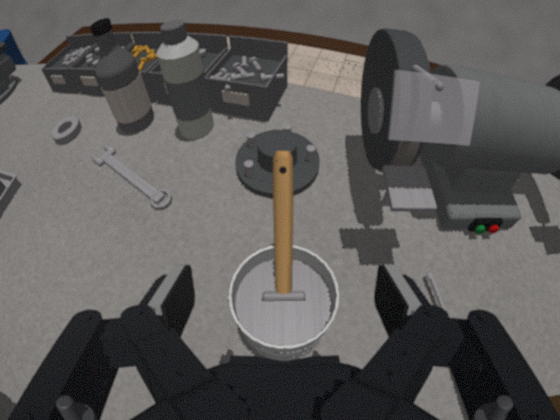

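The wrist view shows the handle end at (282,150) and the ferrule joint at (285,292). That is within 4 px of the prediction, and the ferrule is square to the jaws. I'll fold this view in and grasp.

```bash
python3 - <<'E'
from plan import *
m=imaging.camera_model("wrist")
e,r=tri(ray("top",(381.02,156.8)),ray("side",(345.8,252.6)),ray("wrist",(282.5,150.5),m))
j,r2=tri(ray("top",(381.83,188.5)),ray("side",(319.44,284.36)),ray("wrist",(285,291.5),m))
print(e,r,j,r2,np.linalg.norm(e-j)); u=nz(e-j);print(u)
e=(e+j)/2+64*u
az=nz([u[0],u[1],0]);eh=np.cross(up,az);t=u[2]*az-np.hypot(u[0],u[1])*up
np.save("e.npy",e);np.save("u.npy",u)
o=rpy(t,-eh);G=e-47*u
bot.move_ptp(list(G-60*t),list(o))
print(bot.movel(list(G+10*t),max_speed=80,threshold=8))
print(G+10*t,bot.get_state()["tcp_pos"],bot.get_state()["contact_force"])
im=imaging.capture("wrist"); cv2.imwrite("pics/w2.png",im)
E
```

```text
[ 634.30997182 -346.56342871  162.84893297] [2.4980172494644974, 0.6396570574462951, 2.0494558780326657] [ 552.93405514 -373.08216934   64.81695483] [0.4274342895955181, 0.9718764892822719, 0.5842878264441036] 130.13666723520356
[0.62531121 0.20377609 0.75330021]
False
[ 611.41459175 -354.02456304  120.06227918] [ 611.34932827 -354.44363003  120.48017532] [ 0.25145565  0.30262348 -0.1642426 ]
```

View pics/w2.png

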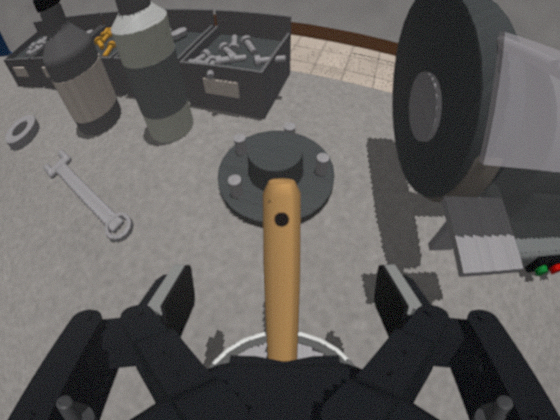

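The handle is centred between the pads (column 282 against 284). Now close and lift.

```bash
python3 - <<'E'
from plan import *
bot.grip(0.0,60)
s=bot.get_state();print(s["opening"],s["contact_force"])
p=np.array(s["tcp_pos"])
print(bot.movel(list(p+[12,4,40]),max_speed=100,threshold=15), bot.get_state()["contact_force"])
print(bot.movel(list(p+[20,8,150]),max_speed=150,threshold=15))
s=bot.get_state();print(s["opening"],s["contact_force"],s["t"],s["tcp_pos"])
cv2.imwrite("pics/w3.png",imaging.capture("wrist"));cv2.imwrite("pics/s3.png",imaging.capture("side"))
t=imaging.capture("top");a=cv2.imread("pics/s3.png")
cv2.imwrite("pics/c3.png",np.hstack([cv2.resize(a[180:320,260:460],None,fx=2,fy=2),cv2.resize(t[90:230,320:520],None,fx=2,fy=2)]))
E
```

```text
0.15992052404303855 [-0.41234103 -0.48832608  0.11536277]
False [ 0.5299483  -0.39926891 -1.36150808]
False
0.16284609747777462 [-0.5105687   0.52013737 -0.78512538] 7.3 [ 630.75383144 -345.68272983  268.53756945]
```

View pics/w3.png

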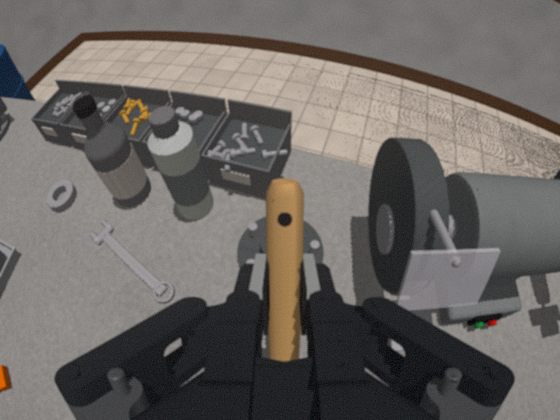

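View pics/c3.png

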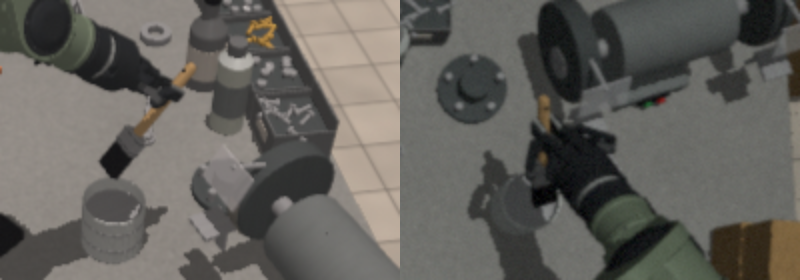

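Held securely: opening 0.163, with the bristles clear above the tin. Next, lay it flat in the free area around x=480 with the bristles towards -y.

```bash
python3 - <<'E'
from plan import *
p=np.array(bot.get_state()["tcp_pos"])
bot.movel(list(p+[-90,40,10]),max_speed=200)
z=-up;x=-L;y=np.cross(z,x);o=rpy(z,y)
bot.move_ptp([480,-30,160],list(o))
print(bot.movel([480,-30,40],max_speed=120,threshold=6))
print(bot.get_state()["tcp_pos"],bot.get_state()["contact_force"])
cv2.imwrite("pics/w4.png",imaging.capture("wrist"));cv2.imwrite("pics/s4.png",imaging.capture("side")[130:330,150:400].repeat(2,0).repeat(2,1))
print(bot.get_state()["t"])
E
```

```text
False
[480.57985217 -30.29196456  40.55798533] [ 0.48768713 -0.10630518 -1.36865361]
10.5167
```

View pics/w4.png

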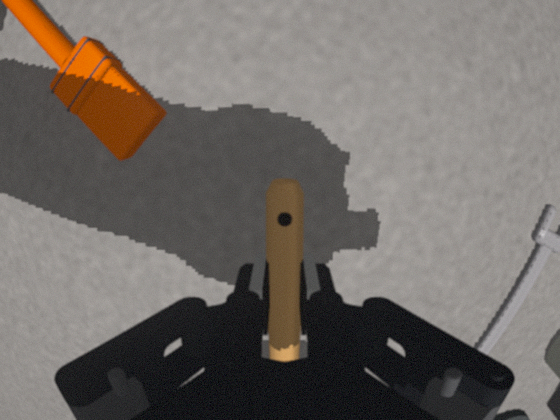

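View pics/s4.png

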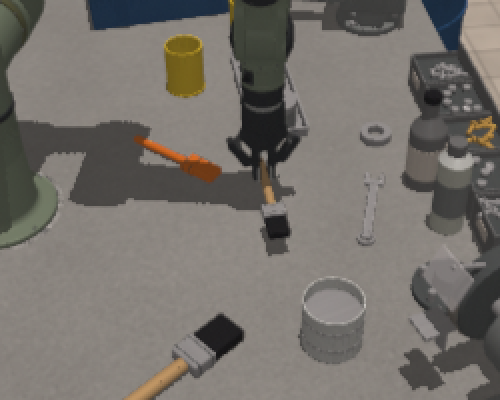

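No slip: the hanging hole stays at (284,219). The brush is level with its flat face down and the spot is free, so lower it, release and back off.

```bash
python3 - <<'E'
from plan import *
print(bot.movel([480,-30,1.5],max_speed=30,threshold=4))
s=bot.get_state();print(s["tcp_pos"],s["contact_force"])
bot.grip(0.4); 
p=np.array(bot.get_state()["tcp_pos"])
bot.movel(list(p+[0,0,60]),max_speed=100)
bot.grip(1.0)
# view pose above, tool down, back over the bristles side
al=np.radians(30);zt=-L*np.sin(al)-up*np.cos(al)
F=np.array([480,-30,9])+L*96
bot.move_ptp(list(F-110*zt),list(rpy(zt,EL)))
m=imaging.camera_model("wrist");im=imaging.capture("wrist");cv2.imwrite("pics/w5.png",im)
import pickle;pickle.dump(m,open("m5.pkl","wb"))
cv2.imwrite("pics/t5f.png",imaging.capture("top"));cv2.imwrite("pics/s5f.png",imaging.capture("side"))
print(F,bot.get_state()["tcp_pos"],bot.get_state()["t"]); print(proj("wrist",[F,F-L*143,F+L*57],m))
E
```

```text
False
[480.10111816 -30.04098701   1.66309589] [-1.20188852 -0.25924931 -0.66347656]
[ 485.18421191 -125.85991835    9.        ] [ 487.9985431  -179.01345565  104.30359947] 14.4417
[[285.74473791 206.25531956]
 [285.27563481  64.08347158]
 [285.90014724 277.07140973]]
```

View pics/w5.png

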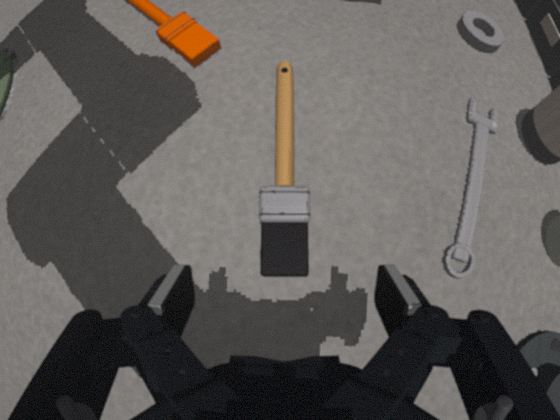

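View pics/s5f.png

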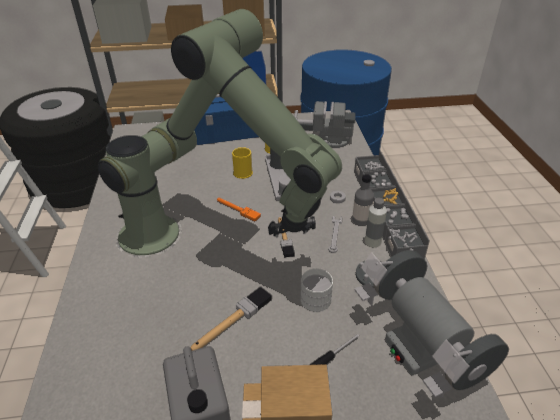

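The wrist view shows the brush flat and straight: handle end (285,62), ferrule centre (285,204), bristle end (284,276), against predictions of (285,64), (286,206) and (286,277). I'll go lower, check the height from the second wrist position, then grasp the ferrule.

```bash
python3 - <<'E'
from plan import *
import pickle
m5=pickle.load(open("m5.pkl","rb"))
al=np.radians(30);zt=-L*np.sin(al)-up*np.cos(al);o=list(rpy(zt,EL))
F=np.array([485.,-125.,9.])
bot.movel(list(F-55*zt),max_speed=120)
m=imaging.camera_model("wrist");im=imaging.capture("wrist");cv2.imwrite("pics/w6.png",im)
def hend(im):
    hsv=cv2.cvtColor(im,cv2.COLOR_BGR2HSV);k=((hsv[...,1]>80)&(hsv[...,0]>10)&(hsv[...,0]<25)&(hsv[...,2]>60)).astype(np.uint8);k[:, :220]=0;k[:,350:]=0;k[300:]=0
    _,lab,st,c=cv2.connectedComponentsWithStats(k);i=1+np.argmax(st[1:,4]);x,y,w,h,a=st[i]
    ys,xs=np.nonzero(lab==i)
    return (xs[ys<=y+2].mean(),y),(xs[ys>=y+h-4].mean(),y+h)
a=hend(cv2.imread("pics/w5.png"));b=hend(im);print(a,b)
for i in (0,1): print(tri(ray("wrist",a[i],m5),ray("wrist",b[i],m)))
E
```

```text
((np.float64(284.32), np.int32(61)), (np.float64(284.1267605633803), np.int32(186))) ((np.float64(284.5925925925926), np.int32(53)), (np.float64(283.0632911392405), np.int32(209)))
(array([476.91816115,  12.12512229,  19.78608454]), [0.1260974781280017, 0.12609747812806332])
(array([ 483.01513423, -110.82697699,   15.6768895 ]), [0.0727781829399082, 0.07277818293982297])
```

View pics/w6.png

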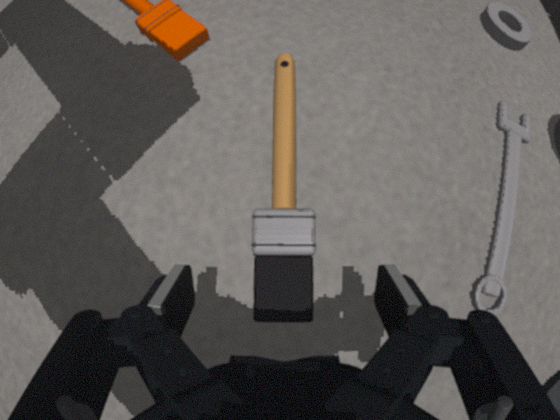

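Measured joint height is 15.7 mm (handle top, expected about 17), with the ferrule at y ≈ -126. Now grasp it and lift.

```bash
python3 - <<'E'
from plan import *
al=np.radians(30);zt=-L*np.sin(al)-up*np.cos(al);o=list(rpy(zt,EL))
F=np.array([484.2,-126.,9.])
print(bot.movel(list(F+6*zt),max_speed=60,threshold=6))
print(bot.get_state()["tcp_pos"],bot.get_state()["contact_force"])
bot.grip(0.0,80)
s=bot.get_state();print(s["opening"],s["tcp_pos"],s["contact_force"],s["t"])
bot.movel(list(np.array(s["tcp_pos"])+[0,0,130]),max_speed=120)
s=bot.get_state();print(s["opening"],s["contact_force"])
cv2.imwrite("pics/w7.png",imaging.capture("wrist"))
E
```

```text
False
[ 484.35497727 -123.32417672    4.05747302] [0.99641077 0.47306414 0.54720414]
0.4472996579954059 [ 484.3588918  -123.36493181    4.31843646] [-0.6904007  -0.84721488  4.98850625] 16.75
0.4499097669997162 [ 1.56443973  0.04206137 -1.74306488]
```

View pics/w7.png

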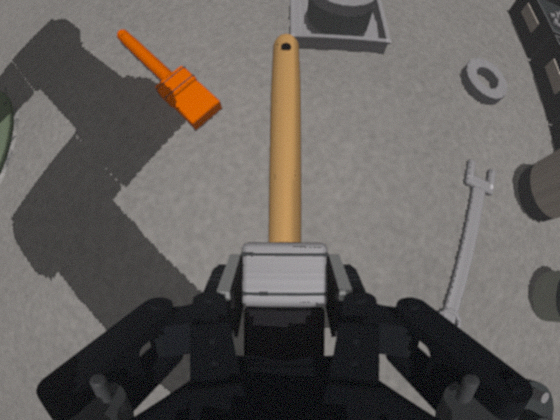

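The ferrule is held at opening 0.45, with the handle straight ahead and its end at (286,36). I'll check the brush's pose in the hand, then move above the pot and look.

```bash
cat >> plan.py <<'E'
AL=np.radians(30)
def tool(th):  # rotation matrix of tool when brush leans th (deg) to L
    a=np.radians(th)+np.pi/2+AL; zf=L*np.sin(a)+up*np.cos(a)
    return R.from_euler("xyz",rpy(zf,EL))
TIP_T=tool(90).inv().apply(np.array([484.2,-126,9])-143*L-np.array([484.36,-123.36,4.3]))
D_T=tool(90).inv().apply(L)
def tcp_for_tip(tip,th): return np.array(tip)-tool(th).apply(TIP_T)
E
python3 - <<'E'
from plan import *
s=bot.get_state();Rt=R.from_euler("xyz",s["orientation"])
tip=Rt.apply(TIP_T)+s["tcp_pos"]
print("err deg",np.degrees((Rt*tool(90).inv()).magnitude()),"tip",tip,proj("wrist",[tip+Rt.apply(8*np.array([0,0,0])),tip+[0,0,8],tip+128*Rt.apply(D_T)+[0,0,8]]))
p=np.array(s["tcp_pos"])
bot.movel(list(p+[0,0,120]),max_speed=200)
th=24;b=np.radians(th);d=L*np.sin(b)+up*np.cos(b)
tip=POT-L*17+up*(8+8.25*np.sin(b))
pre=tcp_for_tip(tip+170*d,th); print(pre,q(pre,tool(th).as_euler("xyz")))
bot.move_ptp(list(pre),list(tool(th).as_euler("xyz")))
s=bot.get_state();Rt=R.from_euler("xyz",s["orientation"]);tip=Rt.apply(TIP_T)+s["tcp_pos"]
m=imaging.camera_model("wrist");im=imaging.capture("wrist");cv2.imwrite("pics/w8.png",im)
import pickle;pickle.dump(m,open("m8.pkl","wb"))
for n in("top","side"):cv2.imwrite(f"pics/{n}8.png",imaging.capture(n))
print("tip",tip,s["t"],s["tcp_pos"],s["opening"])
for n in("top","side"):print(n,proj(n,[tip]))
print(proj("wrist",[tip,POT+[0,0,106]],m))
E
```

```text
err deg 0.08441814071452808 tip [476.02829556  17.07525514 138.42140054] [[285.21277938  39.41809032]
 [285.21750608  30.91367537]
 [285.260193   243.73783591]]
[527.9329524  266.14846351 292.98329587] [ 0.6   0.67  0.36  1.62 -0.53  2.22]
tip [524.55601831 326.02321243 166.0687429 ] 20.3167 [528.2237777  264.81933031 292.43032899] 0.4434487817837476
top [[160.27842918 193.51941408]]
side [[280.97086721 138.15731694]]
[[284.8455959   38.38164619]
 [284.68264369 -53.70513279]]
```

View pics/w8.png

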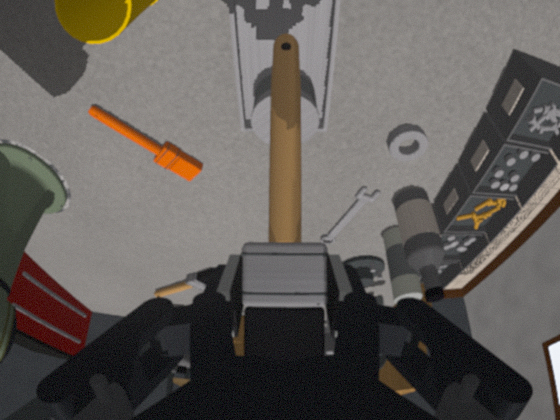

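View pics/side8.png

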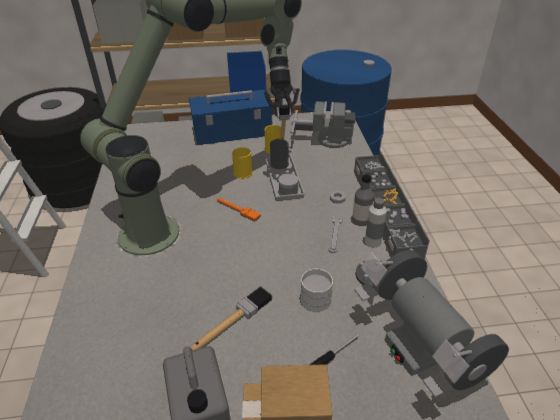

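View pics/top8.png

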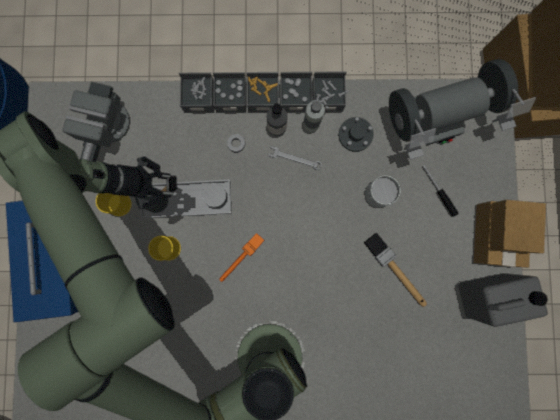

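The brush hasn't slipped in the hand: handle end at (286,36) against a predicted (285,38). The pot is out of the wrist camera's view here, and my top and side estimates of it differ by about 7 mm, so I'll look at it from two wrist positions.

```bash
python3 - <<'E'
from plan import *
import pickle
o=list(tool(65).as_euler("xyz"))
for i,x in enumerate((440,600)):
    P=[x,270,350]
    (bot.move_ptp(P,o) if i==0 else bot.movel(P,max_speed=250))
    m=imaging.camera_model("wrist");im=imaging.capture("wrist");cv2.imwrite(f"pics/w9_{i}.png",im);pickle.dump(m,open(f"m9_{i}.pkl","wb"))
    print(proj("wrist",[POT+[0,0,106],POT+[0,0,2]],m).round(1))
print(bot.get_state()["t"])
a=cv2.imread("pics/w9_0.png");b=cv2.imread("pics/w9_1.png")
cv2.imwrite("pics/w9.png",np.hstack([a[:,160:],b[:,:400]])[:300])
E
```

```text
[[356.1 106.9]
 [341.4 113.6]]
[[226.2 100.8]
 [238.5 109. ]]
21.9917
```

View pics/w9.png

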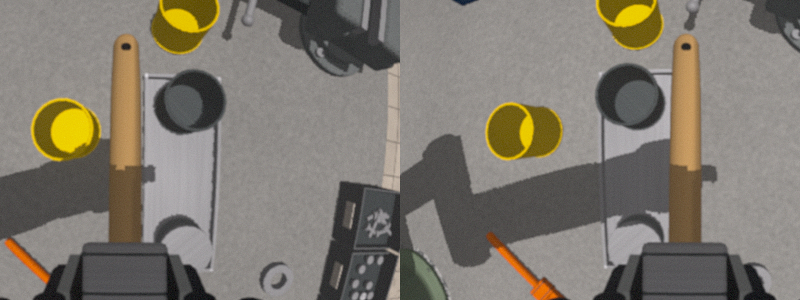

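```bash
python3 - <<'E'
from plan import *
a=cv2.imread("pics/w9_0.png");b=cv2.imread("pics/w9_1.png")
f=lambda im,x,y:cv2.resize(cv2.convertScaleAbs(im[y:y+80,x:x+80],alpha=1.8),None,fx=5,fy=5,interpolation=2)
cv2.imwrite("pics/z9.png",np.hstack([f(a,310,60),f(b,190,55)]))
E
```

```text
(no output)
```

View pics/z9.png

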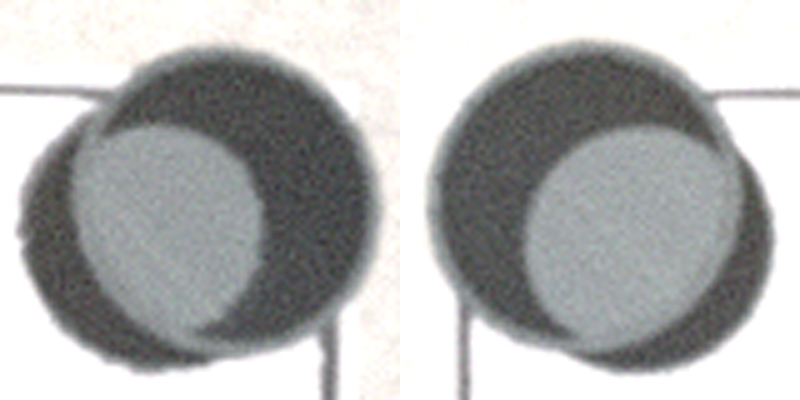

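```bash
python3 - <<'E'
from plan import *
import pickle
m0=pickle.load(open("m9_0.pkl","rb"));m1=pickle.load(open("m9_1.pkl","rb"))
r0=ray("wrist",(355,100),m0);r1=ray("wrist",(227,94.2),m1)
print("2 wrist",tri(r0,r1)); print(onplane("wrist",(355,100),106,m0),onplane("wrist",(227,94.2),106,m1))
top=ray("top",(148.1,198.6));side=ray("side",(279.5,143.9))
print("4",tri(r0,r1,top,side))
print("3",tri(r0,r1,side))
print("tray far edge",onplane("wrist",(315,78.4),22,m0),onplane("wrist",(330-80,55+95/5),22,m1))
print("tray corner near right in pic0 ", onplane("wrist",(160+213,269),22,m0))
print("top base",onplane("top",(156.3,201.8),2))
s0=cv2.imread("pics/side0.png")
print("handle end wrist seen; tcp",bot.get_state()["tcp_pos"])
s=bot.get_state();Rt=R.from_euler("xyz",s["orientation"]);print(proj("wrist",[Rt.apply(TIP_T)+s["tcp_pos"]]))
E
```

```text
2 wrist (array([520.9175125 , 388.6556032 , 100.17182323]), [0.11094093860187923, 0.11094093860193144])
[519.68702661 387.93349301 106.        ] [522.0218928  387.73581667 106.        ]
4 (array([521.11090758, 386.60103282, 101.18352805]), [2.0525946117567733, 1.7859101943181628, 5.778693076751027, 4.366919094964668])
3 (array([522.44809539, 388.32147891, 101.6093805 ]), [1.8163231973649008, 1.2332946909743303, 2.9894177121782004])
tray far edge [476.42907112 427.34285141  22.        ] [538.27060212 430.66045382  22.        ]
tray corner near right in pic0  [591.13229864 138.27972269  22.        ]
top base [518.26439818 383.13882391   2.        ]
handle end wrist seen; tcp [599.02786977 270.67540187 348.84753455]
[[285.16038504  39.21802199]]
```

Two wrist views put the pot at (521, 388), with its rim at 100–106 mm. The wrist camera reads about 2.5 px (3 mm) far in this direction, judging by the known handle end, and top and side gave y of 377–381. I'll use (521, 384.5), which the chosen insertion line tolerates by ±8 mm. First I'll move over the mouth and check.

```bash
cat >> plan.py <<'E'
POT=np.array([521.,384.5,0.]); TH=22; B=np.radians(TH); DV=L*np.sin(B)+up*np.cos(B)
TIP=POT-L*20+up*(8+8.25*np.sin(B)); OF=list(tool(TH).as_euler("xyz"))
E
python3 - <<'E'
from plan import *
p=np.array(bot.get_state()["tcp_pos"])
bot.move_ptp(list(tcp_for_tip(TIP+160*DV,TH)),OF)
bot.movel(list(tcp_for_tip(TIP+108*DV,TH)),max_speed=120,threshold=8)
s=bot.get_state();Rt=R.from_euler("xyz",s["orientation"]);tip=Rt.apply(TIP_T)+s["tcp_pos"]
print("tip",tip,"want",TIP+108*DV,s["t"],s["contact_force"])
t=imaging.capture("top");sd=imaging.capture("side")
print(proj("top",[tip]),proj("side",[tip]))
f=lambda im,x,y:cv2.resize(im[y:y+80,x:x+80],None,fx=5,fy=5,interpolation=2)
cv2.imwrite("pics/z10.png",np.hstack([f(t,115,160),f(sd,240,100)]))
E
```

```text
tip [521.92785496 363.56749045 110.60507311] want [522.10475081 364.07233918 111.22636069] 23.225 [ 0.54765096  0.91966382 -0.65710962]
[[153.08422712 196.71693476]] [[279.35532656 145.16175295]]
```

View pics/z10.png

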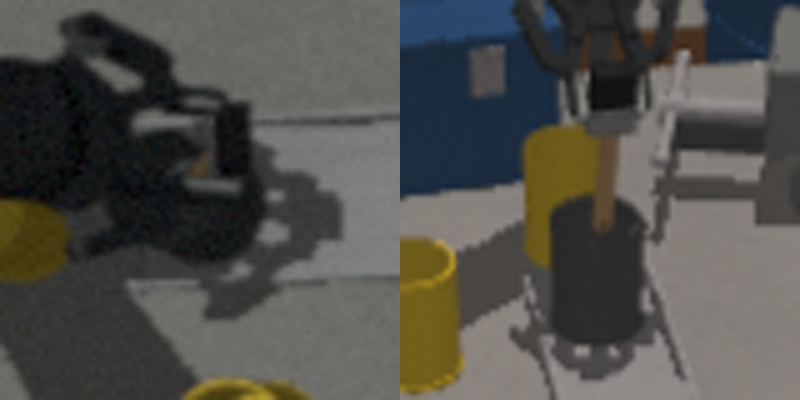

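The side view shows the handle end at (281,145.6), inside the mouth. The rim is centred at about (279.4,143.9). Relative to the tip, that puts the pot 3–6 mm towards -x and a little towards -y, so I'll shift the target by (-3,-3) and insert with a low force threshold.

```bash
sed -i 's/POT=np.array(\[521.,384.5,0.\])/POT=np.array([518.,381.5,0.])/' plan.py; python3 - <<'E'
from plan import *
bot.movel(list(tcp_for_tip(TIP+112*DV,TH)),max_speed=60)
print(bot.movel(list(tcp_for_tip(TIP+20*DV,TH)),max_speed=60,threshold=4))
s=bot.get_state();Rt=R.from_euler("xyz",s["orientation"]);print("tip",Rt.apply(TIP_T)+s["tcp_pos"],"floor tip",TIP,s["contact_force"],s["wrist_torque"],s["t"])
sd=imaging.capture("side")
f=lambda im,x,y:cv2.resize(im[y:y+80,x:x+80],None,fx=6,fy=6,interpolation=2)
cv2.imwrite("pics/z11.png",f(sd,240,100))
E
```

```text
False
tip [517.58582249 394.04011636  30.09149614] floor tip [516.91995585 401.47081632  11.0905044 ] [-0.3047886  -0.07063663 -0.24373637] [ 0.70551345  0.07542764 -0.03518613] 25.2667
```

View pics/z11.png

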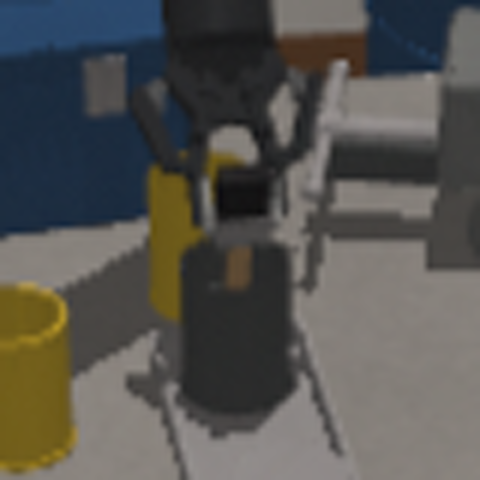

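The handle is inside and centred, with no contact force. Lower it to the floor of the pot.

```bash
python3 - <<'E'
from plan import *
a=bot.get_state()["contact_force"]
print(bot.movel(list(tcp_for_tip(TIP-6*DV,TH)),max_speed=20,threshold=4))
s=bot.get_state();Rt=R.from_euler("xyz",s["orientation"]);print("tip",Rt.apply(TIP_T)+s["tcp_pos"],"floor tip",TIP,a,s["contact_force"],s["wrist_torque"],s["t"])
sd=imaging.capture("side");t=imaging.capture("top")
f=lambda im,x,y:cv2.resize(im[y:y+80,x:x+80],None,fx=5,fy=5,interpolation=2)
cv2.imwrite("pics/z12.png",np.hstack([f(t,115,160),f(sd,240,100)]))
cv2.imwrite("pics/w12.png",imaging.capture("wrist"))
E
```

```text
True
tip [516.80046788 400.79039546   9.783674  ] floor tip [516.91995585 401.47081632  11.0905044 ] [-0.03145541 -0.82736253 -1.04855789] [ 0.1253092  -1.17309453  4.76777527] [ 0.00363922 -0.1034629   0.00382056] 26.3
```

View pics/z12.png

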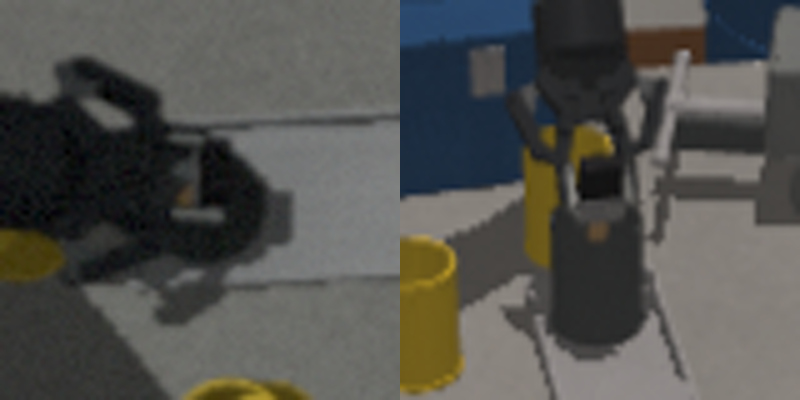

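View pics/w12.png

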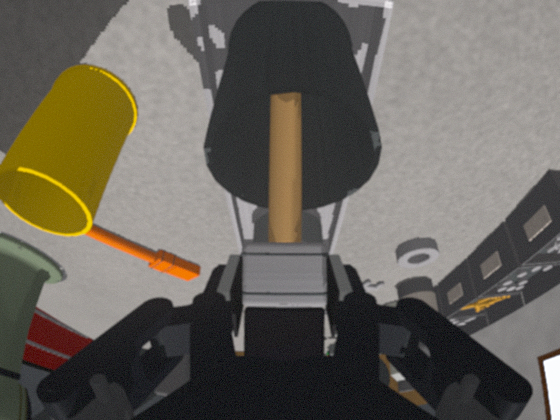

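Contact came at the expected depth: 5.8 N, vertical, tip at 9.8 mm against the 11.1 mm predicted for the floor. The handle crosses the rim on the tray-middle side. I'll tip it gently towards the rim, then let go.

```bash
python3 - <<'E'
from plan import *
s=bot.get_state();Rt=R.from_euler("xyz",s["orientation"]);tip=Rt.apply(TIP_T)+s["tcp_pos"]
for th in (24,26):
    r=bot.movel(list(tcp_for_tip(tip+[0,0,.3],th)),list(tool(th).as_euler("xyz")),max_speed=15,threshold=2.5)
    s=bot.get_state();print(th,r,s["contact_force"],s["wrist_torque"],s["t"])
    if r:break
cv2.imwrite("pics/w13.png",imaging.capture("wrist"))
E
```

```text
24 True [0.98855375 1.41515413 2.60292441] [ 0.70893616 -0.12908856  0.07268706] 26.6917
```

View pics/w13.png

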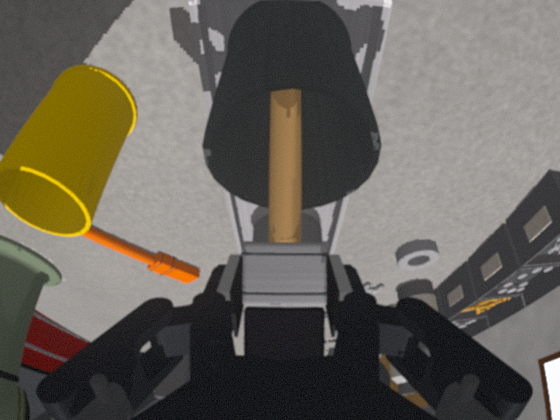

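```bash
python3 - <<'E'
from plan import *
bot.grip(0.6); bot.dwell(0.3)
s=bot.get_state();print(s["contact_force"])
z=R.from_euler("xyz",s["orientation"]).apply([0,0,1]); p=np.array(s["tcp_pos"])
bot.grip(1.0)
print(bot.movel(list(p-25*z),max_speed=60,threshold=6))
print(bot.movel(list(p-110*z),max_speed=150,threshold=8))
bot.dwell(.3)
print(bot.get_state()["t"])
for n in("wrist","top","side"):cv2.imwrite(f"pics/{n}14.png",imaging.capture(n))
t=cv2.imread("pics/top14.png");sd=cv2.imread("pics/side14.png")
f=lambda im,x,y:cv2.resize(im[y:y+80,x:x+80],None,fx=5,fy=5,interpolation=2)
cv2.imwrite("pics/z14.png",np.hstack([f(t,125,160),f(sd,240,110)]))
E
```

```text
[1.37359718 0.0464916  0.00684893]
False
False
29.35
```

View pics/z14.png

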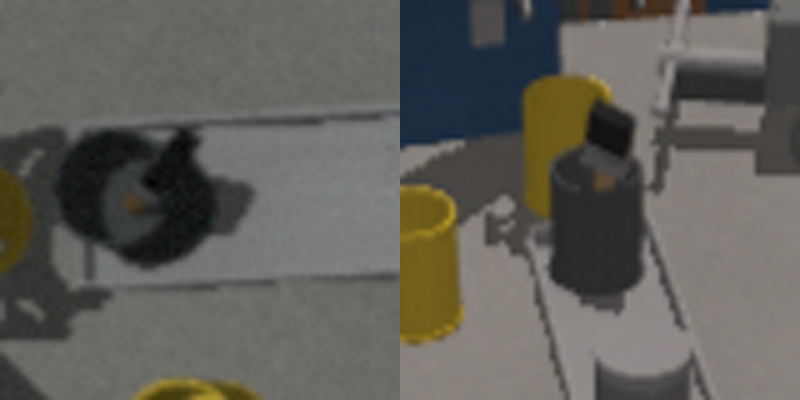

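View pics/wrist14.png

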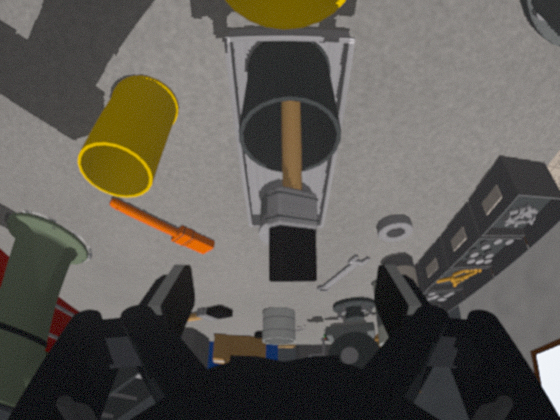

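```bash
python3 - <<'E'
from plan import *
m=imaging.camera_model("wrist")
a=ray("top",(125+185/5,160+140/5));b=ray("side",(240+212/5,110+112/5));c=ray("wrist",(293,278),m)
print("bristle tip",tri(a,b,c)); print(tri(b,c),tri(a,b))
print(onplane("wrist",(293,278),190,m))
h=ray("wrist",(292,187),m);h2=ray("side",(240+204/5,110+182/5));print("handle/ferrule junction",tri(h,h2))
t=cv2.imread("pics/top14.png");cv2.imwrite("pics/z15.png",cv2.resize(cv2.convertScaleAbs(t[175:225,130:190],alpha=2.2),None,fx=12,fy=12,interpolation=2))
w=cv2.imread("pics/wrist14.png");cv2.imwrite("pics/z16.png",cv2.resize(cv2.convertScaleAbs(w[20:300,200:380],alpha=1.5),None,fx=2,fy=2,interpolation=2))
# pot position now: same crop as start
d=cv2.absdiff(cv2.imread("pics/side0.png"),cv2.imread("pics/side14.png")).max(2);cv2.imwrite("pics/diff.png",d*2)
E
```

```text
bristle tip (array([531.77617069, 317.2675096 , 192.77091756]), [6.574427840965635, 4.359653091742171, 5.041397736326168])
(array([528.9610251 , 324.73685609, 192.60553475]), [1.4730553525248684, 1.4730553525250178]) (array([532.56188155, 311.99400544, 200.69134322]), [3.740618273099264, 3.7406182730991335])
[527.97222893 319.41776146 190.        ]
handle/ferrule junction (array([525.84362951, 342.91191601, 116.89189677]), [0.3339349034891547, 0.3339349034891135])
```

View pics/z15.png

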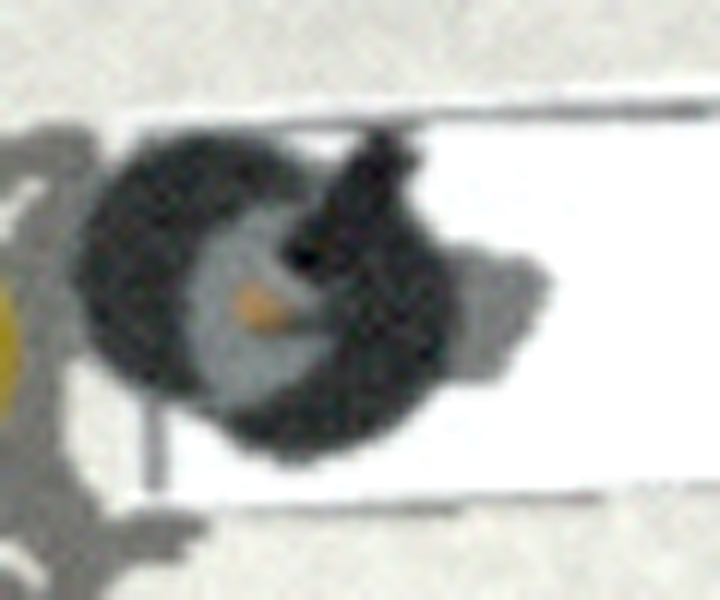

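View pics/z16.png

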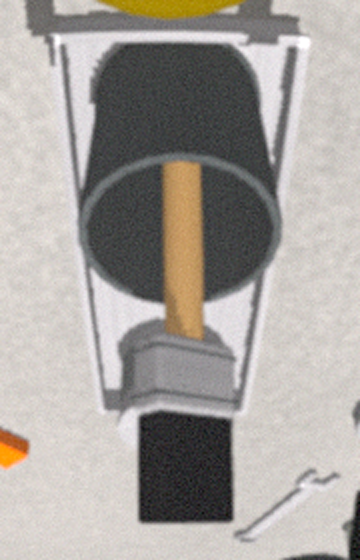

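View pics/diff.png

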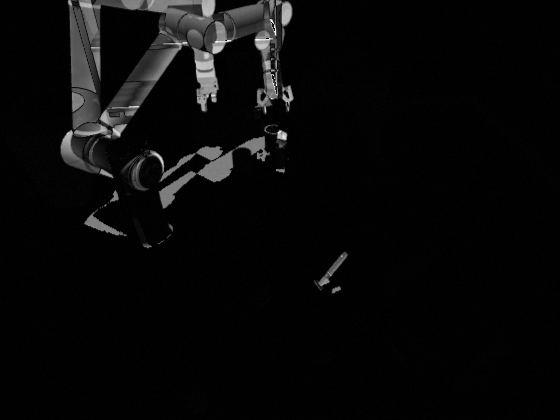

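The brush leans on the tray-middle side of the rim. The bristle tip measures about (529,320,192), which is over the tray, and the lean is about 24°. The difference picture shows no shift of the pot, the tin or anything else. I'll check it's at rest, then hand in.

```bash
python3 - <<'E'
from plan import *
s=bot.get_state();z=R.from_euler("xyz",s["orientation"]).apply([0,0,1])
bot.movel(list(np.array(s["tcp_pos"])-60*z),max_speed=150)
bot.dwell(1.0)
sd=imaging.capture("side");t=imaging.capture("top")
for a,n,b in((sd,"side",(265,125,300,175)),(t,"top",(135,180,175,220))):
    o=cv2.imread(f"pics/{n}14.png");x0,y0,x1,y1=b;d=cv2.absdiff(a,o).max(2)[y0:y1,x0:x1];print(n,d.max(),(d>25).sum())
cv2.imwrite("pics/z17.png",np.hstack([cv2.resize(t[160:240,125:205],None,fx=5,fy=5),cv2.resize(sd[110:190,240:320],None,fx=5,fy=5)]))
d=cv2.absdiff(t,cv2.imread("pics/top0.png")).max(2);cv2.imwrite("pics/diff2.png",d*2)
print(bot.get_state()["t"],bot.get_state()["contact_force"])
E
```

```text
Traceback (most recent call last):
bench.IKError: the arm cannot follow that straight line within its joint ranges
```

The arm can't follow that line, and it's already clear of the brush, so I'll stay put.

```bash
python3 - <<'E'
from plan import *
bot.dwell(1.0)
sd=imaging.capture("side");t=imaging.capture("top")
for a,n,b in((sd,"side",(265,125,300,175)),(t,"top",(135,180,175,220))):
    o=cv2.imread(f"pics/{n}14.png");x0,y0,x1,y1=b;d=cv2.absdiff(a,o).max(2)[y0:y1,x0:x1];print(n,d.max(),(d>25).sum())
cv2.imwrite("pics/z17.png",np.hstack([cv2.resize(t[160:240,125:205],None,fx=5,fy=5),cv2.resize(sd[110:190,240:320],None,fx=5,fy=5)]))
d=cv2.absdiff(t,cv2.imread("pics/top0.png")).max(2);cv2.imwrite("pics/diff2.png",d*2)
print(bot.get_state()["t"],bot.get_state()["contact_force"],bot.get_state()["tcp_pos"])
E
```

```text
side 21 0
top 25 0
30.6 [ 0.0801761   0.0910887  -0.54029191] [516.46639387 409.47410451 224.40807744]
```

View pics/z17.png

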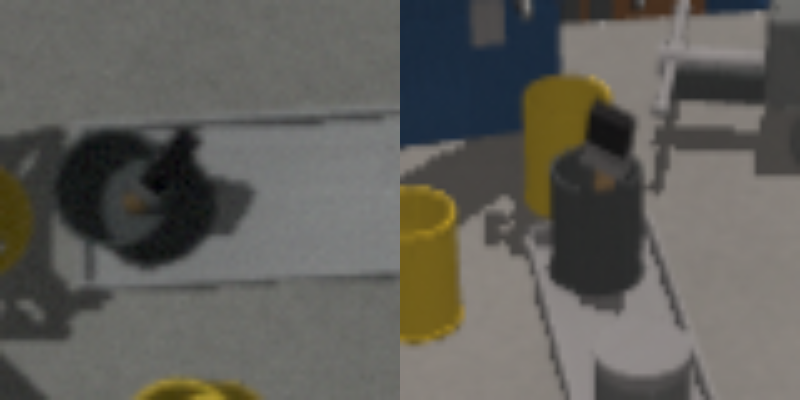

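View pics/diff2.png

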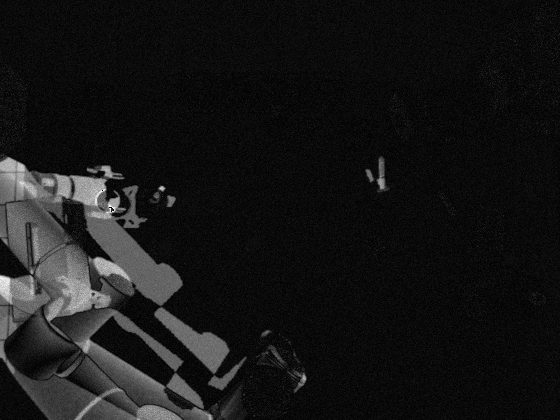

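The brush is at rest: no pixel changed by more than 25 levels over a second. Nothing but the brush, the arm and its shadows differs from the start. Handing in.

```bash
python3 -c "
from bench import bot
print(bot.sign_off())"
```

```text
the job is handed in; nothing more can be done
None
```

The brush now stands handle down in the dark pot, leaning on the rim towards the middle of the tray. I handed the job in at about 31 s on the robot's clock.

**What I did:** I lifted the brush out of the tin by its handle and laid it flat on the bench. I then picked it up again by the ferrule, turned it over and lowered it into the pot. The handle end met the pot's floor at the expected depth: 9.8 mm measured, 11.1 mm predicted, with a vertical force of about 6 N. I tipped it towards the rim and only then let go and backed off.

**Last checks:**
- **At rest:** the brush did not move over the last second, and the force reading on the tool was about zero.
- **Lean:** it leans about 24°. The bristle tip measures about (529, 320, 192), which is over the tray and slightly off its centre line.
- **Other things:** pictures from before and after differ only in the brush, the arm and its shadows, so the pot and tin show no shift.

**What failed or disagreed:**
- **Pot position:** the cameras differed on the pot by up to about 10 mm (y from 377 to 388). I aimed in between and checked how the handle sat against the rim before going in.
- **Bristle tip:** the three views left a 4–7 mm spread, so that figure is approximate.
- **Final retreat:** an extra 60 mm of backing off was out of the arm's reach and was refused. The open gripper stayed about 110 mm back from where it let go, clear of the brush.

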